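# Key the drive collar and load the bobbin on a coil winder

### The arm

A 7-joint arm with a two-finger parallel gripper is mounted at the origin on the work surface. World frame = base frame: x ahead of the robot, y to its left, z up, the work surface at z = 0. Lengths are in mm, angles in rad, forces in N, time in s.
With the tool pointing down it reaches from about 350 to 775 mm from the base axis. Payload 3.1 kg.
Tool frame: the origin (TCP) lies midway between the tips of the shut fingers; the grasp point (between the pads) lies 19 mm behind it; z points along the fingers, y is the direction in which the jaws open and shut (so a half turn about z gives the same grasp; the last joint's range is limited). The gripper opens to 85 mm and grips with 20 to 120 N. Pads are 22 mm wide; open, the fingers measure 114 mm over their backs; the gripper's body (76 mm by 85 mm) begins 54 mm behind the grasp point. The pads swing forward as they close: fully open they stand 13 mm farther back than shut.
Start: joints at [-1.265, 0.311, 0.014, 1.512, -0.004, 1.319, -0.027], TCP at [187.43, 517.095, 231.304] pointing down, gripper open.
Joint ranges: [-2.7, 2.7], [-0.3, 1.91], [-1.27, 1.3], [0.12, 2.57], [-1.44, 4.58], [0.2, 2.03], [-3.05, 3.05]. Speed limits (rad/s): [2.79, 2.79, 3.14, 3.14, 3.14, 3.14, 3.14].

### API

Orientations are given as a unit quaternion [x, y, z, w].
In Python, from cell import arm gives the robot as it stands.
- The arm moves only by the tool send_rows, never from a script. Its argument "moves" is a list that holds one entry, the list of rows, each a list of 7 numbers: the gripper's target within -1 to 1 (fully open at 1, half-way at 0, shut at -1), then the shift along the tool's x, y, z scaled (see below), then the turn, a rotation vector about the tool's x, y, z scaled (see below). In form: [[[fingers, dx, dy, dz, rx, ry, rz], ...]]. A call has 1 to 8 rows; each row is the pose to reach, as a shift and turn from the pose measured when the call began, along the tool's axes at that moment; what a row does not reach only later rows make up. The controller multiplies each number of a shift by 0.5 m and each number of a turn by 90 degrees. A row lasts 1/10 s, in which the tool goes at most 50 mm and 8.59 degrees, less where a joint would pass 70% of its speed; a pose out of reach is approached as far as the arm can. A call with a number of a shift or a turn outside -1 to 1 is refused whole. A call with a gripper value outside its range is refused whole. The fingers move at their own pace and stop on an object; the grip force is fixed at half the most. Time passes only in rows, so rows that repeat a pose let the fingers close. It gives the time, the measured TCP pose, the force and the opening at its end, in the units of the state.
- arm.read_state(): the state, without advancing time (a new reading comes with each control period).
- arm.capture(name): name is "scene" or "side" or "wrist"; returns a dict with "color" (420x560x3 uint8, blue, green, red), "fovy" (degrees; the focal length in pixels is half the picture's height over the tangent of half this angle, whatever the lens; pixels are square), "cx", "cy" (the principal point, pixels), "world_to_cam" (4x4, takes a point from world to camera coordinates). Camera axes: x right, y up, looking along -z (the intrinsics and any distortion apply to the point x, -y, -z); pixel columns grow to the right and rows downward; lengths in mm; the calibration is good to about 2 mm. The wrist camera is an equidistant fisheye: a pixel r from the principal point sees the ray r / f radians off the axis. A picture is of the moment at which its call begins. There is no depth.
- arm.sign_off(): hands the job in, once; it reports no verdict.
Trained networks look in a picture, given as the dict that the camera call returned (one of the last four; its "shot" number tells which), for a name from the list of things; names that differ only in an ending like _2 or _b are one class to them, and where a whole thing is asked for, a point or a joint stands for the part that bears it (a point fixed in the world has none). Each returns a list of dicts, best first, with "confidence" (0 to 1); they miss things now and then, are a little off and sometimes report something else, mostly with a low value. They report only what shows in the picture. A call takes as long as a camera call. They do not tell look-alikes from the thing itself.
- arm.find_in(picture, label): "point" ([column, row] in pixels, amid what is visible of it).
- arm.silhouettes(picture, label): "region" (420x560 bool, what is visible of it) and "point" ([column, row] in pixels, amid what is visible of it).
- arm.pinpoint(picture, label): "point" ([column, row] in pixels: a listed point, or the origin of a listed thing).
The state is a dict: "clock": time; "qpos": joint angles; "qvel": joint speeds; "effort": joint torques, N m; "position": TCP position; "tool_rot": TCP orientation; "contact_force": force on the tool from outside, world axes, zero at the start; "torque": the same for the moment, N m; "opening": opening from 0.0 (shut) to 1.0 (fully open).
Only numpy, scipy, OpenCV 4.12 (cv2) and the standard library are available. Lean on these libraries where they do the work, as an engineer would, in place of code of your own. Each camera call takes 0.05 s, during which the arm holds its last target.

### The job

On the bench coil winder the drive collar is riding high on the shaft because its tabs are not in line with the keyway: turn the collar until the tabs drop into the keyway and it sits fully down on the deck. Then take the larger of the two black bobbins from the bench and put it over the same shaft, standing upright and resting on top of the collar.

Things in the scene. Friction and masses are not known exactly. Their poses are not given: they have to be found in the camera images.
- winder: Grey coil winder fixed to the bench, 150 x 140 mm, hand crank at its +y side; its flat top (the deck) is 40 mm above the bench. Origin on the axis of its upright steel shaft at bench level, z up; x along the keyway. Two steel index blocks on the deck (6 mm high, 51 to 67 mm from the axis, 8 mm wide) stand in line with the keyway, one on either side.
- shaft_tip (a point): Tip of the shaft, on its axis, 72 mm above the deck. Foot of the shaft: 36 mm diameter to 30 mm above the deck, cut right across by an 18 mm wide keyway slot, open at the top. Above it a 19 mm pilot to 60 mm above the deck, then a nose tapering to 6 mm at the tip.
- collar: Loose aluminium ring on the shaft; origin on its axis at its underside. Boss 52 mm diameter, 40 high, 41 bore, grip at any angle. Along its +x and -x: ears at the foot (8 high, out to 44 from axis), inner tabs (10 wide, from 16 above the underside). Alike after a half turn. Starts 14 mm above the deck, 40 to 90 degrees off either way; within 12 degrees of the keyway it drops freely. Turns easily.
- bobbin: The larger empty black plastic bobbin, upright on the bench: 36 mm high, flanges 58 mm diameter and 6 mm thick at bottom and top, core 42 mm, 28 mm bore right through. Origin on its axis at its underside, z up. Not the similar smaller one (38 mm diameter, 26 mm high). Resting on the seated collar its underside is 80 mm above the bench.
Things that resemble listed ones, but are neither listed nor needed, are in the scene too. Several things have the shape of the winder; the one meant has the colours described above.

How it is judged:
By the outcome, as a careful person would: the job done as asked, in the order asked, and still so for the second after the job is handed in, with the robot touching nothing.
It also fails if it takes over 51 s, if anything falls off the work surface, if the arm or the gripper's body presses on something with over 40 N, if the wrist force passes 120 N, or if a joint passes its speed limit or range.

## Working session

There is one attempt and no reset: what is moved stays moved. The work goes in short steps, Python scripts to look and compute and a tool call to move; the robot and the scene stay as the last step left them, time stands still between calls to the robot, and variables do not carry over. Pictures are saved under pics/ and viewed, and the job is handed in when it is done.

Besides the shell and the picture viewer there is one more tool, called after "Call:" as name(argument=value, ...), one argument or row to a line, values as JSON. send_rows: Moves the arm, as the interface text tells. Its arguments: {"type":"object","properties":{"moves":{"type":"array","items":{"type":"array","items":{"type":"array","items":{"type":"number","minimum":-1,"maximum":1}}}}},"required":["moves"]}

```bash
ls; mkdir -p pics; python3 - <<'E'
from cell import arm
import cv2
print(arm.read_state())
for n in ("scene","side","wrist"):
    p=arm.capture(n); cv2.imwrite(f"pics/{n}0.png",p["color"])
    print(n,p["fovy"],p["cx"],p["cy"],p["world_to_cam"].tolist() if hasattr(p["world_to_cam"],'tolist') else p["world_to_cam"],[k for k in p])
    for l in ("winder","collar","bobbin","shaft_tip"):
        try: print(l,[(d["point"],round(d["confidence"],2)) for d in arm.pinpoint(p,l)])
        except Exception as e: print(l,e)
E
```

```text
pics
{'clock': 0.0, 'qpos': array([-1.2647069 ,  0.31172663,  0.0139884 ,  1.51308928, -0.00440767,
        1.31918844, -0.02720001]), 'qvel': array([-5.65893687e-04, -2.56234968e-03, -6.22762174e-04, -4.64248064e-04,
       -9.90188963e-05,  9.36874918e-04, -1.33538206e-03]), 'effort': array([-3.13763067e-04, -3.79919529e+01,  1.45864100e-01, -2.30591047e+01,
        1.22247430e-02,  1.36349894e-02, -2.63750366e-06]), 'position': array([187.18358931, 516.37927367, 230.20752392]), 'tool_rot': array([ 1.72981027e-01,  9.84924437e-01, -1.17934237e-03, -1.62135563e-04]), 'contact_force': array([-0.57967836, -0.59832153,  0.40589709]), 'torque': array([-0.0255737 , -0.00048948, -0.04649112]), 'opening': 0.9983508425298129}
scene 42.33479725953891 277.7443031102676 213.22545476619405 [[0.6440172485383882, 0.7649771442403989, 0.0071939123464312485, -243.0687462346478], [-0.5568956594905518, 0.4623492498168768, 0.6900002866915018, 234.87447043309018], [0.524508348861701, -0.448378344686243, 0.7237733429678088, -1300.765725802235], [0.0, 0.0, 0.0, 1.0]] ['color', 'fovy', 'cx', 'cy', 'world_t
[... 473 characters left out ...]
649437233889209, -674.8915259892995], [0.0, 0.0, 0.0, 1.0]] ['color', 'fovy', 'cx', 'cy', 'world_to_cam', 'shot']
winder [([326.7, 380.4], 0.82)]
collar [([189.7, 282.0], 0.73)]
bobbin [([282.6, 216.8], 0.62)]
shaft_tip [([184.9, 264.6], 0.69), ([332.7, 352.8], 0.61)]
wrist 65.70646984690485 281.642334130751 210.2424679786554 [[0.3408494695051781, 0.9401174661054938, -0.0008882912946958783, -550.0877214164301], [-0.9076771035972138, 0.3288415086336046, -0.2607403647403822, 32.40895685459211], [-0.24483446396169647, 0.0896794966698661, 0.9654085524448331, -378.0530831352719], [0.0, 0.0, 0.0, 1.0]] ['color', 'fovy', 'cx', 'cy', 'world_to_cam', 'shot']
winder []
collar []
bobbin []
shaft_tip []
```

View pics/scene0.png

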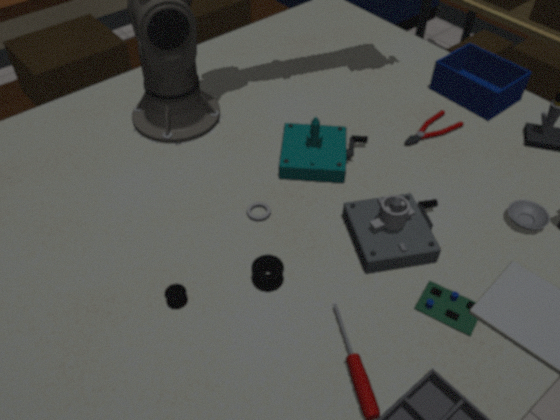

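View pics/side0.png

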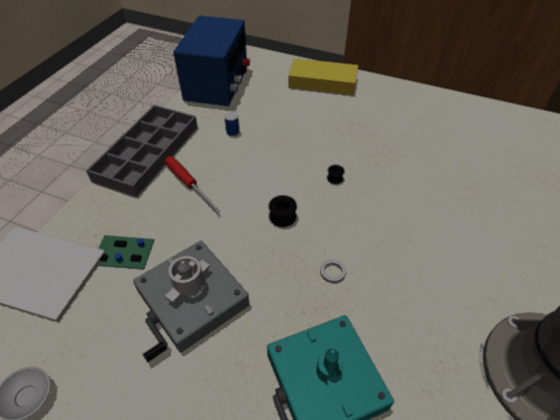

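View pics/wrist0.png

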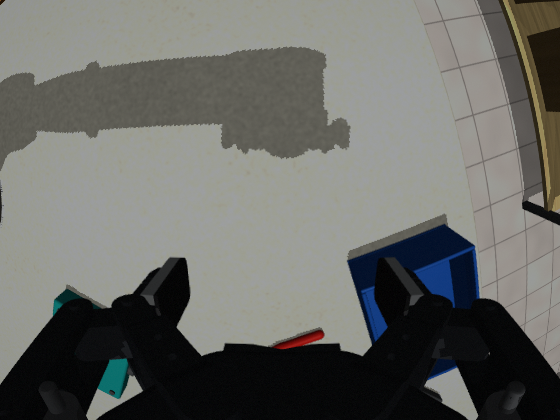

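The pictures show:
- **Winder:** grey at scene (391,230), side (190,290). A teal look-alike is at scene (314,150), side (327,370).
- **Bobbin:** the larger black one is at scene (267,272), side (283,210). The smaller one is at scene (176,295), side (336,174).
- **Collar:** on the grey shaft at scene (396,212). A loose white ring at scene (259,211) is a decoy.

I choose the grey winder, the collar on it, and the larger bobbin. Next I crop in close and triangulate.

```bash
cat > h.py <<'E'
import numpy as np, cv2
def foc(p): return 210/np.tan(np.radians(p["fovy"])/2)
def proj(p,X):
    X=np.atleast_2d(np.asarray(X,float)); W=np.array(p["world_to_cam"]); c=X@W[:3,:3].T+W[:3,3]
    f=foc(p); x,y,z=c[:,0],-c[:,1],-c[:,2]
    if p.get("fish"):
        r=np.hypot(x,y);t=np.arctan2(r,z);k=f*t/np.maximum(r,1e-9)
        return np.c_[p["cx"]+k*x,p["cy"]+k*y]
    return np.c_[p["cx"]+f*x/z,p["cy"]+f*y/z]
def ray(p,uv):
    W=np.array(p["world_to_cam"]);f=foc(p);a=(uv[0]-p["cx"])/f;b=(uv[1]-p["cy"])/f
    if p.get("fish"):
        r=np.hypot(a,b);s=np.sinc(r/np.pi);d=np.array([a*s,-b*s,-np.cos(r)])
    else: d=np.array([a,-b,-1.])
    R=W[:3,:3];o=-R.T@W[:3,3];d=R.T@d;return o,d/np.linalg.norm(d)
def atz(p,uv,z):
    o,d=ray(p,uv);return o+d*(z-o[2])/d[2]
def tri(ps,uvs):
    A=0;b=0
    for p,u in zip(ps,uvs):
        o,d=ray(p,u);M=np.eye(3)-np.outer(d,d);A=A+M;b=b+M@o
    return np.linalg.solve(A,b)
E
python3 - <<'E'
from cell import arm
import cv2,pickle
from h import *
S=arm.capture("scene");D=arm.capture("side")
pickle.dump((S,D),open("sd0.pkl","wb"))
for n,p,(u,v,w,h) in (("s",S,(320,170,140,110)),("d",D,(120,220,150,140)),):
    cv2.imwrite(f"pics/crop_{n}.png",cv2.resize(p["color"][v:v+h,u:u+w],None,fx=5,fy=5,interpolation=cv2.INTER_CUBIC)[:600,:800])
print(tri([S,D],[(395.6,201.8),(184.9,264.6)]))
print("bob",[(d["point"],d["confidence"]) for d in arm.find_in(S,"bobbin")],[(d["point"],d["confidence"]) for d in arm.find_in(D,"bobbin")])
for p in (S,D):
  for l in ("bobbin","collar"):
    for d in arm.silhouettes(p,l):
        ys,xs=np.where(d["region"]); print(l,d["point"],d["confidence"],len(xs),xs.min(),xs.max(),ys.min(),ys.max())
print(atz(S,(267,272),18),atz(D,(283,210),18))
E
```

```text
[587.18027099  93.77222782 100.29253084]
bob [([268.4, 270.7], 0.87)] [([282.5, 210.1], 0.78)]
bobbin [267.0, 272.9] 0.98 1069 251 284 255 292
collar [391.3, 215.7] 0.76 817 371 413 196 229
bobbin [282.2, 210.9] 0.57 747 268 296 196 226
collar [187.7, 279.5] 0.84 1048 166 208 256 302
[ 513.9169385  -139.82350266   18.        ] [ 513.29210877 -142.54608809   18.        ]
```

View pics/crop_s.png

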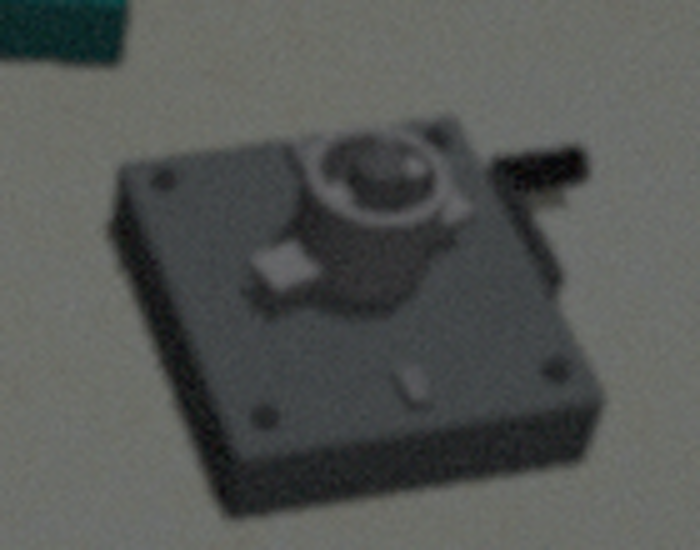

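View pics/crop_d.png

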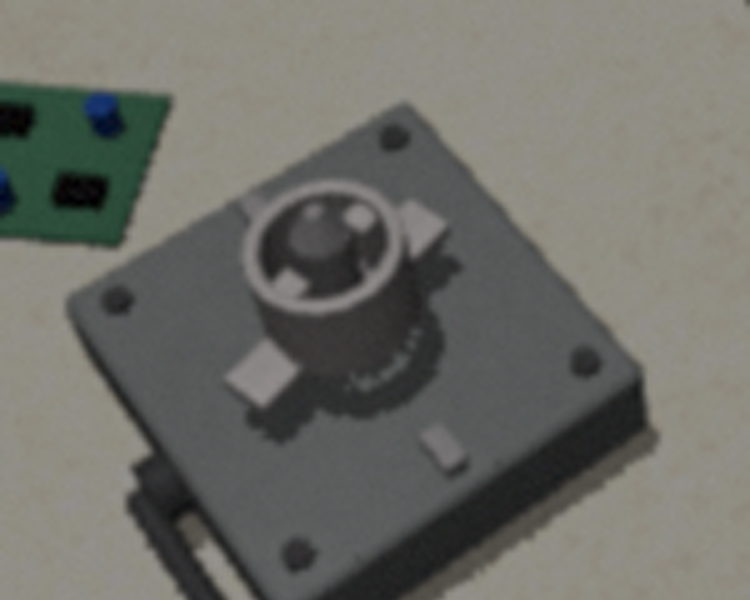

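```bash
python3 - <<'E'
import pickle
from h import *
S,D=pickle.load(open("sd0.pkl","rb"))
s=lambda x,y:((x+.5)/5-.5+320,(y+.5)/5-.5+170)
d=lambda x,y:((x+.5)/5-.5+120,(y+.5)/5-.5+220)
sc=[(440,137),(163,180),(264,416),(556,370)]
sd=[(298,553),(586,362),(394,138),(117,300)]
A=[];B=[]
for a,b in zip(sc,sd):
    X=atz(S,s(*a),40);Y=atz(D,d(*b),40);print(X.round(1),Y.round(1),tri([S,D],[s(*a),d(*b)]).round(1))
    A.append(X);B.append(Y)
A=np.array(A);B=np.array(B)
for P in(A,B):
    print("cent",P.mean(0).round(1),"edges",[(np.linalg.norm(P[i]-P[(i+1)%4]).round(1),np.degrees(np.arctan2(*(P[(i+1)%4]-P[i])[[1,0]])).round(1)) for i in range(4)])
print("block",atz(S,s(408,380),46),atz(D,d(438,440),46))
print("ears S",atz(S,s(286,264),62),atz(S,s(455,208),62));
e1,e2=atz(D,d(262,374),62),atz(D,d(425,226),62)
print("ears D",e1,e2,np.degrees(np.arctan2(*(e1-e2)[[1,0]])))
print("collar top S",atz(S,s(375,178),94),"D",atz(D,d(325,246),94))
print("tip",tri([S,D],[s(385,158),d(318,213)]))
E
```

```text
[560.7 176.1  40. ] [560.6 172.2  40. ] [560.9 173.5  41.9]
[508.2  76.   40. ] [507.8  75.5  40. ] [508.   75.8  40.1]
[613.4  19.8  40. ] [613.3  18.5  40. ] [613.3  19.1  40.6]
[665.9 116.3  40. ] [666.2 115.2  40. ] [666.  115.6  40.6]
cent [587.1  97.1  40. ] edges [(np.float64(113.0), np.float64(-117.7)), (np.float64(119.3), np.float64(-28.2)), (np.float64(109.9), np.float64(61.4)), (np.float64(121.0), np.float64(150.4))]
cent [587.   95.4  40. ] edges [(np.float64(110.1), np.float64(-118.7)), (np.float64(120.0), np.float64(-28.4)), (np.float64(110.3), np.float64(61.3)), (np.float64(120.0), np.float64(151.7))]
block [637.66818276  67.06719118  46.        ] [537.0411602 122.9483837  46.       ]
ears S [580.25959162  62.54565183  62.        ] [600.93062577 131.36046494  62.        ]
ears D [594.55274233 130.70946295  62.        ] [574.24236566  60.1055501   62.        ] 73.95124852910361
collar top S [589.38128276  92.50736773  94.        ] D [585.34921898  96.7621991   94.        ]
tip [589.76719849  92.84732947 104.34931813]
```

```bash
cat > plan.py <<'E'
import sys,numpy as np
from scipy.spatial.transform import Rotation as R
from cell import arm
def plan(x,y,z,yaw):  # yaw: world angle of tool y, deg
    s=arm.read_state();R0=R.from_quat(s["tool_rot"])
    best=None
    for yy in (yaw,yaw+180):
        a=np.radians(yy);Y=np.array([np.cos(a),np.sin(a),0]);Z=np.array([0,0,-1.]);X=np.cross(Y,Z)
        rv=(R0.inv()*R.from_matrix(np.c_[X,Y,Z])).as_rotvec()
        if best is None or np.linalg.norm(rv)<np.linalg.norm(best): best=rv
    t=R0.inv().apply(np.array([x,y,z])-s["position"])/500
    Yw=R0.apply([0,1,0])
    print("clk %.2f pos %s yaw %.1f F %s open %.3f j7 %.2f"%(s["clock"],s["position"].round(1),np.degrees(np.arctan2(Yw[1],Yw[0])),s["contact_force"].round(1),s["opening"],s["qpos"][6]))
    print("row",t.round(4),(best/(np.pi/2)).round(4))
if __name__=="__main__": plan(*map(float,sys.argv[1:]))
E
python3 plan.py 587 95.5 200 -16.3; python3 plan.py 350 340 220 20
```

```text
clk 1.15 pos [187.4 517.1 231.3] yaw 70.1 F [-0.1 -0.8 -0.6] open 1.005 j7 -0.03
row [-1.0386 -0.5204  0.0626] [ 0.     -0.      0.9597]
clk 1.15 pos [187.4 517.1 231.3] yaw 70.1 F [-0.1 -0.8 -0.6] open 1.005 j7 -0.03
row [-0.4264 -0.2222  0.0226] [ 0.     -0.      0.5564]
```

Call:
send_rows(
  moves=[
    [[1,-0.7,-0.36,0.04,0,0,0.7],[1,-0.7,-0.36,0.04,0,0,0.7],[1,-0.7,-0.36,0.04,0,0,0.7],[1,-0.7,-0.36,0.04,0,0,0.7],[1,-0.7,-0.36,0.04,0,0,0.7],[1,-0.7,-0.36,0.04,0,0,0.7],[1,-0.7,-0.36,0.04,0,0,0.7],[1,-0.7,-0.36,0.04,0,0,0.7]],
  ],
)

```text
clock: 1.95
position: [456.8, 226.2, 211.6]
tool_rot: [0.664, 0.748, 0.0, 0.0]
contact_force: [-0.2, 0.5, -0.3]
opening: 1.001
```

```bash
python3 plan.py 587 95.5 200 -16.3
```

```text
clk 1.95 pos [456.8 226.2 211.6] yaw 6.8 F [-0.2  0.5 -0.3] open 1.001 j7 -0.28
row [-0.2904  0.2277  0.0235] [ 8.000e-04 -1.000e-04  2.565e-01]
```

Call:
send_rows(
  moves=[
    [[1,-0.2904,0.2277,0.0235,0.0008,0,0.2565],[1,-0.2904,0.2277,0.0235,0.0008,0,0.2565],[1,-0.2904,0.2277,0.0235,0.0008,0,0.2565],[1,-0.2904,0.2277,0.0235,0.0008,0,0.2565],[1,-0.2904,0.2277,0.0235,0.0008,0,0.2565],[1,-0.2904,0.2277,0.0235,0.0008,0,0.2565]],
  ],
)

```text
clock: 2.55
position: [587.2, 94.5, 199.6]
tool_rot: [0.801, 0.599, -0.0, -0.0]
contact_force: [0.0, 1.8, -0.6]
opening: 0.999
```

```bash
python3 plan.py 587 95.5 59 -16.3; python3 - <<'E'
from cell import arm
import cv2
from h import *
p=arm.capture("wrist");p["fish"]=1
q=p["color"].copy()
for X in [(587,95.5,112),(587,95.5,94)]: 
    u=proj(p,X)[0];print(u);cv2.circle(q,tuple(int(v) for v in u),2,(0,0,255),-1)
for r,z in((26,94),):
    a=np.linspace(0,6.28,60);u=proj(p,np.c_[587+r*np.cos(a),95.5+r*np.sin(a),a*0+z]);cv2.polylines(q,[u.astype(int)],True,(0,255,0),1)
cv2.imwrite("pics/w1.png",q)
E
```

```text
clk 2.55 pos [587.2  94.5 199.6] yaw -16.4 F [ 0.   1.8 -0.6] open 0.999 j7 -0.29
row [ 0.002  -0.0008  0.2812] [-0.0005  0.0002 -0.0015]
[282.90601152 214.62006745]
[282.85903317 208.313717  ]
```

View pics/w1.png

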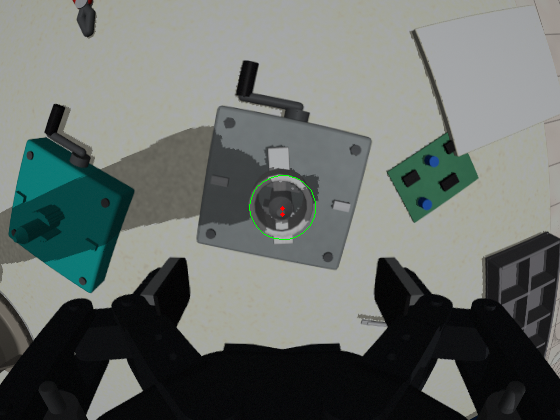

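The overlay of the collar rim sits on the collar in the wrist view (282,208). The ears point straight up and down in the picture, square to the jaws. I'm going down and closing.

Call:
send_rows(
  moves=[
    [[1,0.002,-0.001,0.1,0,0,0],[1,0.002,-0.001,0.2,0,0,0],[1,0.002,-0.001,0.25,0,0,0],[1,0.002,-0.001,0.279,0,0,0],[1,0.002,-0.001,0.279,0,0,0],[-1,0.002,-0.001,0.279,0,0,0],[-1,0.002,-0.001,0.279,0,0,0],[-1,0.002,-0.001,0.279,0,0,0]],
  ],
)

```text
clock: 3.4
position: [588.4, 98.0, 63.0]
tool_rot: [0.8, 0.6, 0.002, 0.0]
contact_force: [-1.0, 0.2, 2.9]
opening: 0.594
```

Call:
send_rows(
  moves=[
    [[-1,0,0,0,0,0,0],[-1,0,0,0,0,0,0],[-1,0,0,0,0,0,0],[-1,0,0,0,0,0,0]],
  ],
)

```text
clock: 3.8
position: [588.3, 97.9, 63.0]
tool_rot: [0.8, 0.6, 0.002, 0.0]
contact_force: [0.2, -0.9, 0.1]
opening: 0.596
```

```bash
python3 plan.py 587 95.5 60 61.7; python3 - <<'E'
from cell import arm
import cv2
p=arm.capture("side");cv2.imwrite("pics/d2.png",cv2.resize(p["color"][200:350,100:300],None,fx=4,fy=4))
E
```

```text
clk 3.80 pos [588.3  97.9  63. ] yaw -16.3 F [ 0.2 -0.9  0.1] open 0.596 j7 -0.23
row [-0.0054 -0.0012  0.006 ] [ 3.100e-03 -6.000e-04 -8.663e-01]
```

View pics/d2.png

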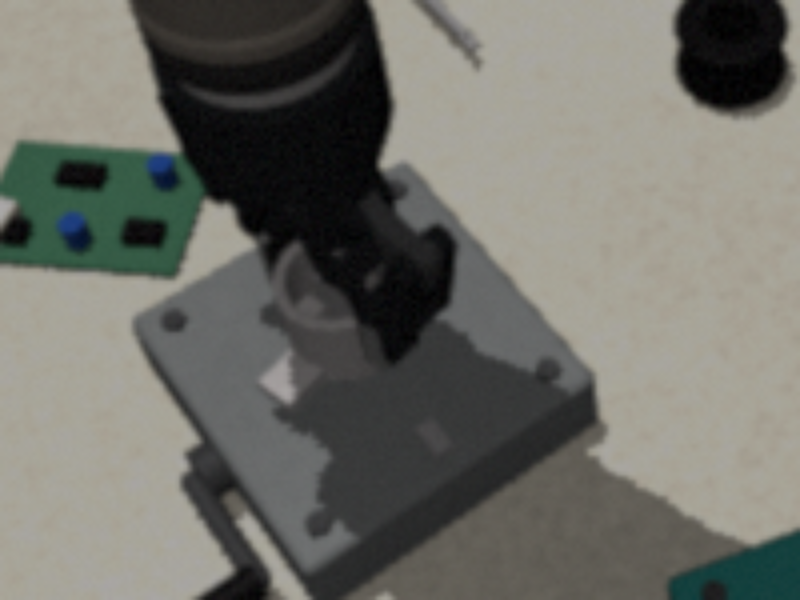

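Call:
send_rows(
  moves=[
    [[-1,0,0,0,0,0,-0.07],[-1,0,0,0,0,0,-0.14],[-1,-0.001,-0.001,0,0,0,-0.21],[-1,-0.001,-0.001,0,0,0,-0.28],[-1,-0.001,-0.002,0,0,0,-0.35],[-1,-0.002,-0.002,0,0,0,-0.42],[-1,-0.002,-0.003,0,0,0,-0.5],[-1,-0.002,-0.003,0,0,0,-0.58]],
  ],
)

```text
clock: 4.65
position: [586.6, 97.3, 63.0]
tool_rot: [0.452, 0.892, 0.002, 0.001]
contact_force: [0.8, 0.0, -0.3]
opening: 0.595
```

```bash
python3 plan.py 586 96.5 63 61.7; python3 - <<'E'
from cell import arm
import cv2
p=arm.capture("scene");cv2.imwrite("pics/s3.png",cv2.resize(p["color"][140:290,300:500],None,fx=4,fy=4))
E
```

```text
clk 4.65 pos [586.6  97.3  63. ] yaw 36.2 F [ 0.8  0.  -0.3] open 0.595 j7 0.57
row [-0.0005 -0.002  -0.0001] [ 0.0028  0.0009 -0.2831]
```

View pics/s3.png

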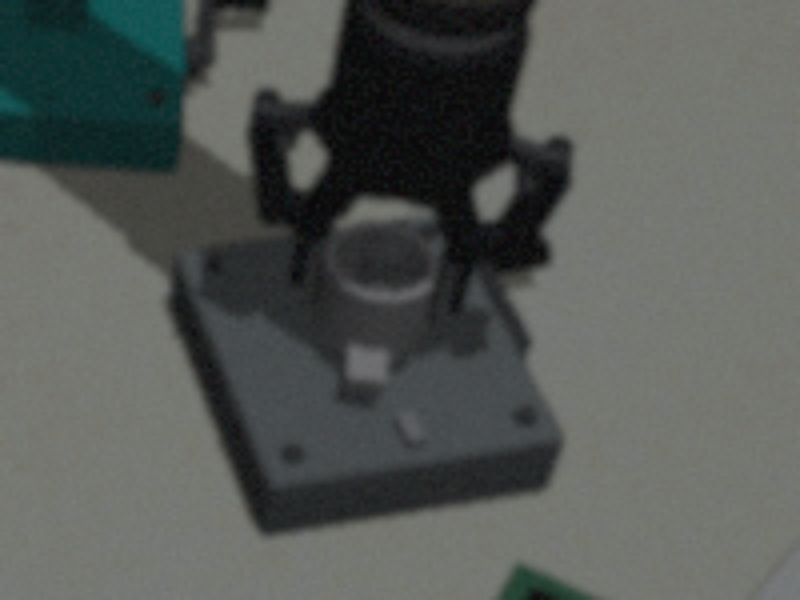

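The collar turns with the gripper: the near ear is now at crop (368,365) and closing on the index block at (410,428). I'm finishing the turn, then releasing.

Call:
send_rows(
  moves=[
    [[-1,0,0,0,0,0,-0.08],[-1,0,-0.001,0,0,0,-0.16],[-1,0,-0.002,0,0,0,-0.23],[-1,0,-0.002,0,0,0,-0.284],[-1,0,-0.002,0,0,0,-0.284],[1,0,-0.002,0,0,0,-0.284],[1,0,-0.002,0,0,0,-0.284],[1,0,-0.002,0,0,0,-0.284]],
  ],
)

```text
clock: 5.5
position: [586.1, 96.7, 63.2]
tool_rot: [0.243, 0.97, 0.002, 0.002]
contact_force: [0.1, 0.2, -0.7]
opening: 0.998
```

```bash
python3 plan.py 587 95.5 200 61.7; python3 - <<'E'
from cell import arm
import cv2
p=arm.capture("scene");cv2.imwrite("pics/s4.png",cv2.resize(p["color"][140:290,300:500],None,fx=4,fy=4))
E
```

```text
clk 5.50 pos [586.1  96.7  63.2] yaw 61.9 F [ 0.1  0.2 -0.7] open 0.998 j7 0.97
row [-3.500e-03 -1.000e-04 -2.736e-01] [0.0027 0.0017 0.0021]
```

View pics/s4.png

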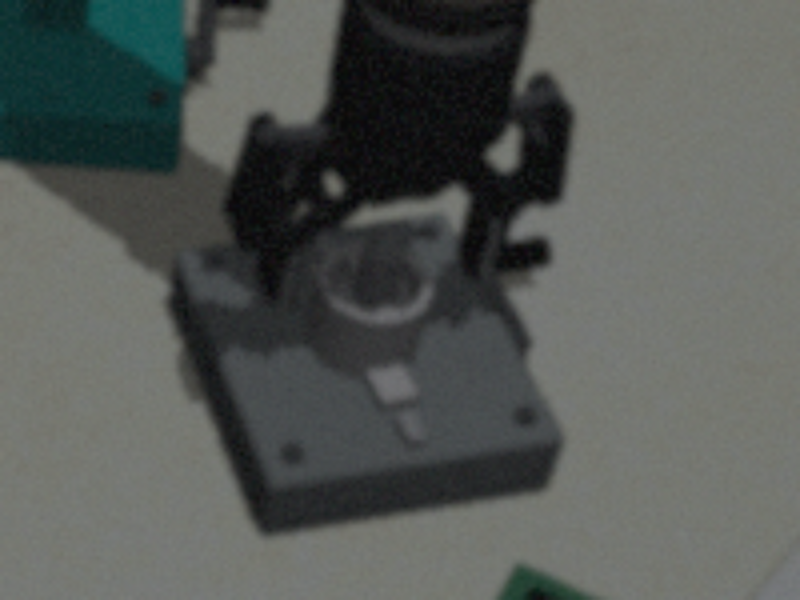

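It seems to have dropped: the ear at (392,385) is flush and in line with the block. I'm lifting and verifying.

Call:
send_rows(
  moves=[
    [[1,-0.002,0,-0.1,0,0,0],[1,-0.003,0,-0.2,0,0,0],[1,-0.003,0,-0.31,0,0,0],[1,-0.003,0,-0.31,0,0,0],[1,-0.003,0,-0.31,0,0,0]],
  ],
)

```text
clock: 6.05
position: [588.2, 95.8, 220.8]
tool_rot: [0.243, 0.97, 0.003, 0.004]
contact_force: [0.2, -0.2, -1.0]
opening: 0.997
```

```bash
python3 - <<'E'
from cell import arm
import cv2
from h import *
st=arm.read_state();print(st["position"],st["contact_force"])
ims=[]
P={}
for n in ("wrist","side","scene"):
    p=arm.capture(n); p["fish"]=n=="wrist"; P[n]=p
    q=p["color"].copy()
    a=np.linspace(0,2*np.pi,60)
    for r,z,c in((26,80,(0,255,0)),(26,94,(0,0,255))):
        u=proj(p,np.c_[587+r*np.cos(a),95.5+r*np.sin(a),a*0+z])
        q2=cv2.resize(q,None,fx=1,fy=1)
    u0=proj(p,[587,95.5,70])[0].astype(int)
    x0,y0=max(0,min(460,u0[0]-50)),max(0,min(320,u0[1]-50))
    cr=cv2.resize(p["color"][y0:y0+100,x0:x0+100],None,fx=4,fy=4,interpolation=cv2.INTER_CUBIC)
    cr2=cr.copy()
    for r,z,c in((26,80,(0,255,0)),(26,94,(0,0,255))):
        u=proj(p,np.c_[587+r*np.cos(a),95.5+r*np.sin(a),a*0+z]);cv2.polylines(cr2,[((u-[x0,y0]+.5)*4).astype(int)],True,c,1)
    cv2.imwrite(f"pics/c5_{n}.png",np.hstack([cr,cr2]))
# bobbin
S,D=P["scene"],P["side"]
for p in(S,D):
  for l in("bobbin",):
    print([(d["point"],d["confidence"]) for d in arm.find_in(p,l)],[(d["point"],d["confidence"]) for d in arm.pinpoint(p,l)])
q=[]
for p,(x,y) in((S,(267,272)),(D,(283,210))):
    cr=cv2.resize(p["color"][y-30:y+30,x-30:x+30],None,fx=6,fy=6,interpolation=cv2.INTER_CUBIC);
    cr=cv2.convertScaleAbs(cr,alpha=2.5,beta=10)
    cr2=cr.copy()
    for r,z,c in((29,36,(0,255,0)),(29,0,(0,0,255)),(14,36,(255,0,255))):
        u=proj(p,np.c_[513.5+r*np.cos(a),-141.5+r*np.sin(a),a*0+z]);cv2.polylines(cr2,[((u-[x-30,y-30]+.5)*6).astype(int)],True,c,1)
    q.append(np.hstack([cr,cr2]))
cv2.imwrite("pics/b5.png",cv2.resize(np.vstack(q),(600,600)))
E
python3 plan.py 513.5 -141.5 150 61.7
```

```text
[588.16533834  95.82505894 220.79579048] [ 0.20444365 -0.17857665 -1.01265171]
[([267.2, 271.2], 0.8)] [([266.6, 276.8], 0.9), ([385.1, 239.6], 0.43)]
[([282.4, 210.2], 0.58), ([187.4, 302.3], 0.51)] [([281.0, 214.8], 0.8)]
clk 6.40 pos [585.8  95.5 216.5] yaw 61.9 F [-0.2  0.1 -0.3] open 1.001 j7 0.95
row [-0.0957 -0.4865  0.1319] [0.0014 0.0001 0.0022]
```

View pics/c5_wrist.png

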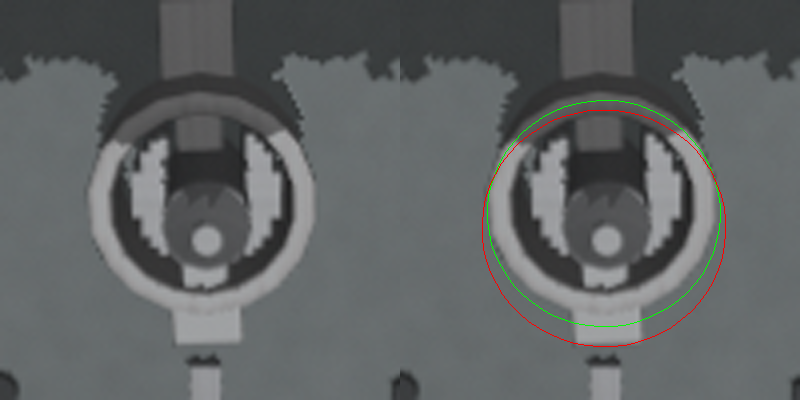

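View pics/c5_side.png

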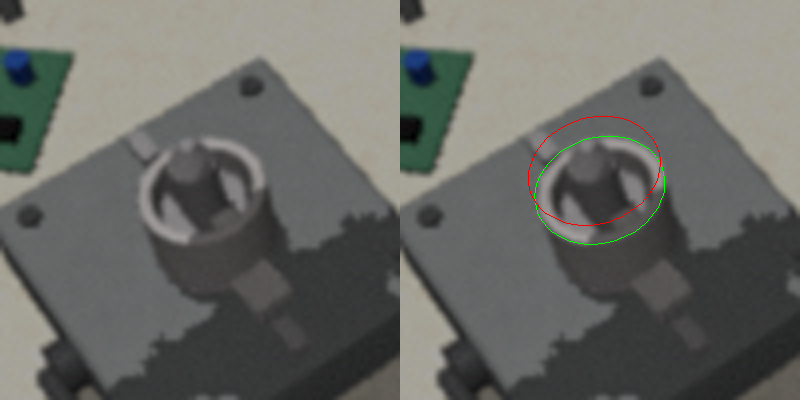

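View pics/c5_scene.png

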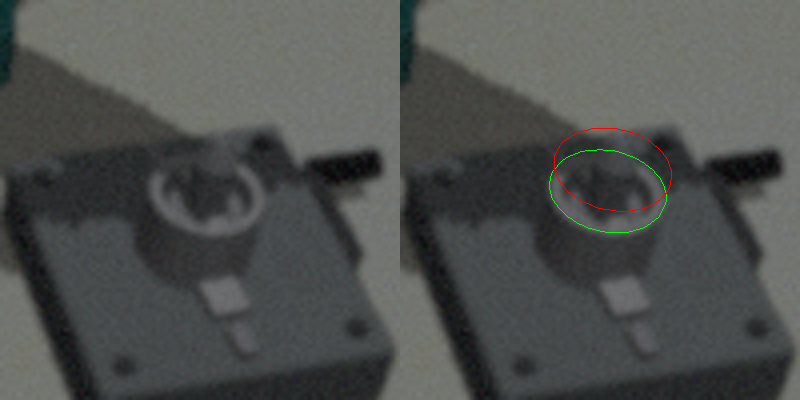

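View pics/b5.png

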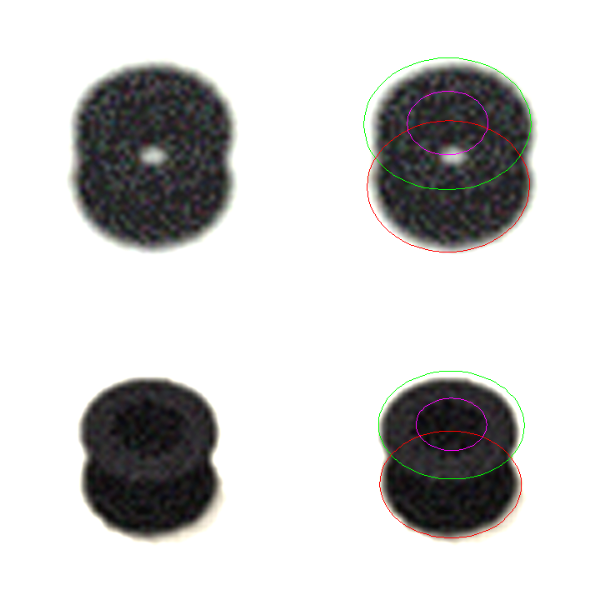

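The collar is seated: its rim matches the overlay for 80 mm (green) and not the one for 94 mm (red) in all three views, and its ears line up with the blocks. Overlays of the bobbin's size confirm the large one at about (513.5, -141.5). I'm moving over it.

```bash
python3 plan.py 514 -141.5 180 20
```

```text
clk 6.40 pos [585.8  95.5 216.5] yaw 61.9 F [-0.2  0.1 -0.3] open 1.001 j7 0.95
row [-0.0965 -0.4859  0.0719] [ 1.400e-03 -4.000e-04  4.656e-01]
```

Call:
send_rows(
  moves=[
    [[1,-0.0965,-0.486,0.072,0.0014,0,0.4656],[1,-0.0965,-0.486,0.072,0.0014,0,0.4656],[1,-0.0965,-0.486,0.072,0.0014,0,0.4656],[1,-0.0965,-0.486,0.072,0.0014,0,0.4656],[1,-0.0965,-0.486,0.072,0.0014,0,0.4656],[1,-0.0965,-0.486,0.072,0.0014,0,0.4656],[1,-0.0965,-0.486,0.072,0.0014,0,0.4656],[1,-0.0965,-0.486,0.072,0.0014,0,0.4656]],
  ],
)

```text
clock: 7.2
position: [514.4, -139.8, 179.6]
tool_rot: [0.573, 0.82, 0.001, -0.001]
contact_force: [0.3, -0.4, 0.2]
opening: 1.005
```

```bash
python3 plan.py 514 -141.5 7 20; python3 - <<'E'
from cell import arm
import cv2
from h import *
p=arm.capture("wrist");p["fish"]=1
a=np.linspace(0,2*np.pi,60);q=p["color"].copy()
for r,z,c in((29,36,(0,255,0)),(14,36,(255,0,255)),(29,0,(0,0,255))):
    u=proj(p,np.c_[513.5+r*np.cos(a),-141.5+r*np.sin(a),a*0+z]);cv2.polylines(q,[u.astype(int)],True,c,1)
cv2.imwrite("pics/w6.png",q)
print([(d["point"],d["confidence"]) for d in arm.find_in(p,"bobbin")],[(d["point"],d["confidence"]) for d in arm.pinpoint(p,"bobbin")])
for d in arm.pinpoint(p,"bobbin"): print(atz(p,d["point"],0))
for d in arm.silhouettes(p,"bobbin"):
    ys,xs=np.where(d["region"]);print(d["confidence"],xs.min(),xs.max(),ys.min(),ys.max())
E
```

```text
clk 7.20 pos [ 514.4 -139.8  179.6] yaw 20.1 F [ 0.3 -0.4  0.2] open 1.005 j7 0.71
row [-0.0035 -0.0019  0.3452] [-0.0001 -0.0013  0.0016]
[([278.1, 203.0], 0.78)] [([280.7, 192.5], 0.95)]
[ 512.92910728 -141.44929857    0.        ]
0.56 250 313 163 228
```

View pics/w6.png

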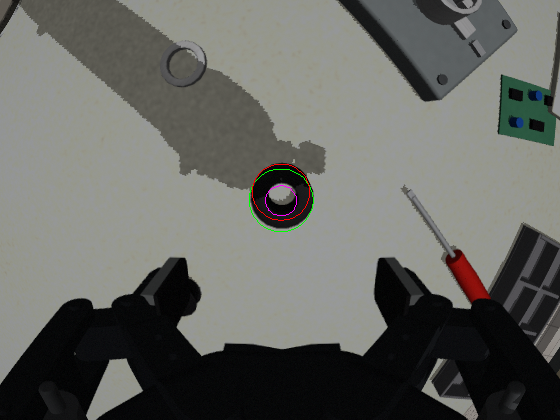

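The bobbin in the wrist view (281,200) matches the overlay. The smaller bobbin is at about (190,295), so I check its clearance to the fingers.

```bash
python3 - <<'E'
import pickle
from h import *
S,D=pickle.load(open("sd0.pkl","rb"))
b=tri([S,D],[(176,295),(336,174)]);print(b)
print(tri([S,D],[(267,272),(282.3,210.5)]))
a=np.radians(20);d=b[:2]-[513.5,-141.5];print("toolY",d@[np.cos(a),np.sin(a)],"toolX",d@[np.sin(a),-np.cos(a)])
E
```

```text
[ 448.42647756 -288.55036141   13.08191592]
[ 514.05236033 -140.16962595   18.52945422]
toolY -111.44329452659233 toolX 115.92568402885254
```

Call:
send_rows(
  moves=[
    [[1,-0.003,-0.002,0.1,0,-0.0013,0],[1,-0.003,-0.002,0.2,0,-0.0013,0],[1,-0.003,-0.002,0.28,0,-0.0013,0],[1,-0.003,-0.002,0.32,0,-0.0013,0],[1,-0.003,-0.002,0.343,0,-0.0013,0],[1,-0.003,-0.002,0.343,0,-0.0013,0]],
  ],
)

```text
clock: 8.05
position: [513.2, -141.0, 7.2]
tool_rot: [0.572, 0.82, -0.001, -0.001]
contact_force: [0.5, 0.1, 0.2]
opening: 1.002
```

```bash
python3 plan.py 513.7 -141.3 7 20;python3 - <<'E'
from cell import arm
import cv2
cv2.imwrite("pics/w7.png",arm.capture("wrist")["color"])
p=arm.capture("side");cv2.imwrite("pics/d7.png",cv2.resize(p["color"][130:280,190:390],None,fx=4,fy=4))
E
```

```text
clk 8.05 pos [ 513.2 -141.     7.2] yaw 20.2 F [0.5 0.1 0.2] open 1.002 j7 0.80
row [-0.0009  0.0007  0.0004] [-0.0015 -0.0002  0.0024]
```

View pics/d7.png

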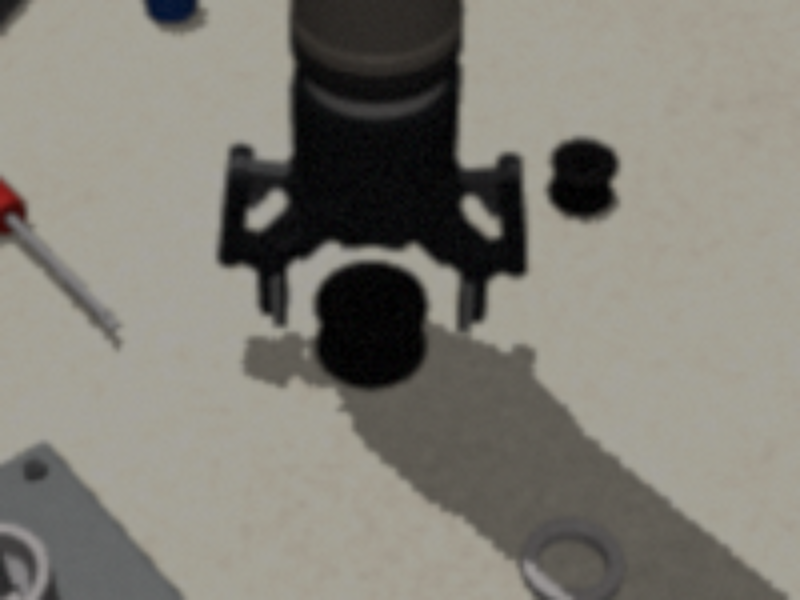

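View pics/w7.png

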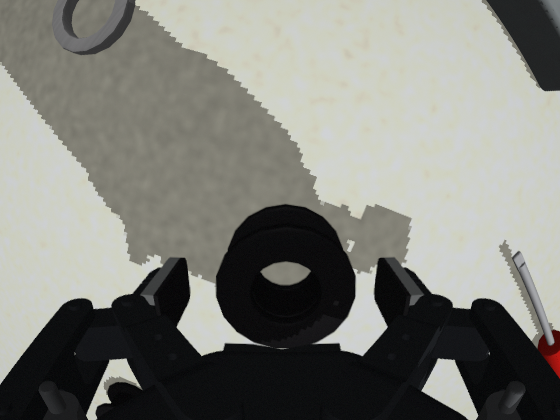

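The bobbin is centred between the open pads (wrist 286,285). I'm closing.

Call:
send_rows(
  moves=[
    [[-1,0,0,0,0,0,0],[-1,0,0,0,0,0,0],[-1,0,0,0,0,0,0],[-1,0,0,0,0,0,0],[-1,0,0,0,0,0,0],[-1,0,0,-0.02,0,0,0],[-1,0,0,-0.06,0,0,0],[-1,0,0,-0.06,0,0,0]],
  ],
)

```text
clock: 8.95
position: [517.8, -142.7, 42.6]
tool_rot: [0.572, 0.82, 0.001, 0.005]
contact_force: [1.5, 0.2, -0.3]
opening: 0.652
```

```bash
python3 plan.py 513.7 -141.3 180 20;python3 - <<'E'
from cell import arm
import cv2
cv2.imwrite("pics/w8.png",arm.capture("wrist")["color"])
p=arm.capture("side");cv2.imwrite("pics/d8.png",cv2.resize(p["color"][130:280,190:390],None,fx=4,fy=4))
E
```

```text
clk 8.95 pos [ 517.8 -142.7   42.6] yaw 20.2 F [ 1.5  0.2 -0.3] open 0.652 j7 0.78
row [ 0.0038 -0.0046 -0.2748] [0.0047 0.0038 0.002 ]
```

View pics/d8.png

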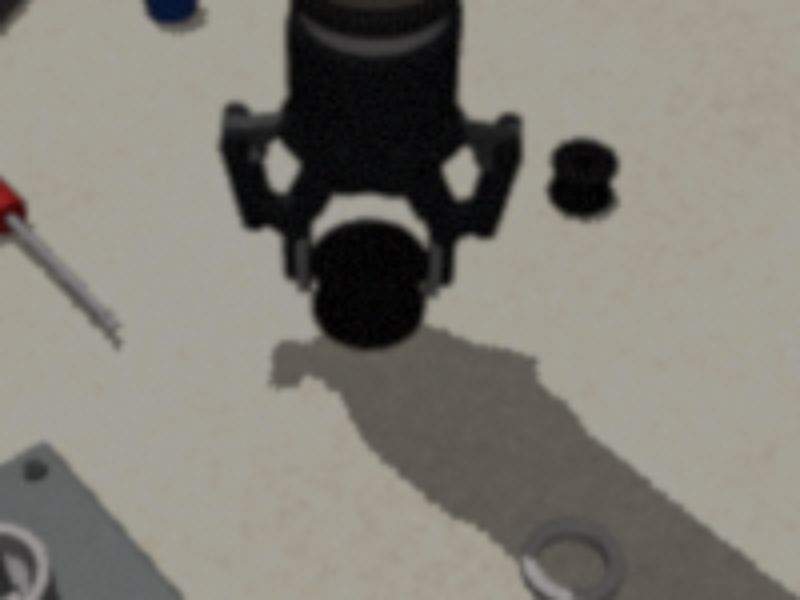

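View pics/w8.png

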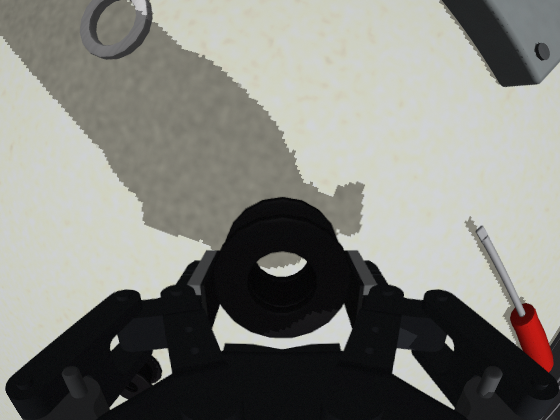

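The bobbin is held and upright, with an opening of 0.652 (about 55–58 mm). I'm planning the carry.

```bash
python3 plan.py 587 95.5 170 20
```

```text
clk 9.05 pos [ 515.8 -141.9   40.3] yaw 20.2 F [ 0.  -0.5 -1. ] open 0.654 j7 0.78
row [ 0.3957  0.2985 -0.2597] [0.0022 0.0021 0.0021]
```

Call:
send_rows(
  moves=[
    [[-1,0,0,-0.08,0.002,0.002,0],[-1,0,0,-0.16,0.002,0.002,0],[-1,0.03,0.02,-0.24,0.002,0.002,0],[-1,0.1,0.075,-0.26,0.002,0.002,0],[-1,0.16,0.12,-0.26,0.002,0.002,0],[-1,0.22,0.165,-0.26,0.002,0.002,0],[-1,0.28,0.21,-0.26,0.002,0.002,0],[-1,0.33,0.25,-0.26,0.002,0.002,0]],
  ],
)

```text
clock: 9.85
position: [575.0, 59.1, 169.0]
tool_rot: [0.571, 0.821, -0.0, -0.001]
contact_force: [1.3, -1.1, -0.5]
opening: 0.652
```

```bash
python3 plan.py 587 95.5 165 20
```

```text
clk 9.85 pos [575.   59.1 169. ] yaw 20.3 F [ 1.3 -1.1 -0.5] open 0.652 j7 0.34
row [0.06   0.0477 0.0081] [-0.0009 -0.0009  0.0033]
```

Call:
send_rows(
  moves=[
    [[-1,0.03,0.024,0.004,0,0,0],[-1,0.06,0.048,0.008,0,0,0],[-1,0.06,0.048,0.008,0,0,0],[-1,0.06,0.048,0.008,0,0,0],[-1,0.06,0.048,0.008,0,0,0]],
  ],
)

```text
clock: 10.35
position: [587.0, 92.9, 165.0]
tool_rot: [0.573, 0.82, -0.001, -0.001]
contact_force: [-0.2, -0.0, -0.5]
opening: 0.654
```

```bash
python3 plan.py 587 95.5 120 20;python3 - <<'E'
from cell import arm
import cv2
from h import *
st=arm.read_state()["position"]
a=np.linspace(0,2*np.pi,60)
for n in("wrist","scene","side"):
    p=arm.capture(n);p["fish"]=n=="wrist"
    cx,cy=proj(p,[587,95.5,150])[0].astype(int); 
    x0,y0=max(0,min(440,cx-60)),max(0,min(300,cy-50))
    cr=cv2.resize(cv2.convertScaleAbs(p["color"][y0:y0+120,x0:x0+120],alpha=2),None,fx=3.3,fy=3.3,interpolation=cv2.INTER_CUBIC);c2=cr.copy()
    zb=st[2]-7
    for r,z,c in((29,zb+36,(0,255,0)),(29,zb,(0,0,255)),(3,112,(255,0,255)),(26,80,(255,255,0))):
        u=proj(p,np.c_[st[0]+r*np.cos(a),st[1]+r*np.sin(a),a*0+z]);cv2.polylines(c2,[((u-[x0,y0]+.5)*3.3).astype(int)],True,c,1)
    cv2.imwrite(f"pics/p9_{n}.png",np.hstack([cr,c2]))
E
```

```text
clk 10.35 pos [587.   92.9 165. ] yaw 20.1 F [-0.2 -0.  -0.5] open 0.654 j7 0.28
row [0.005  0.002  0.0901] [-0.0014  0.0001  0.0012]
```

View pics/p9_wrist.png

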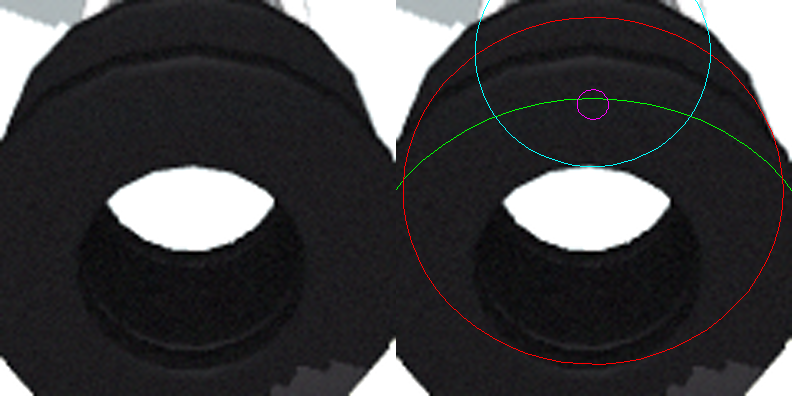

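View pics/p9_scene.png

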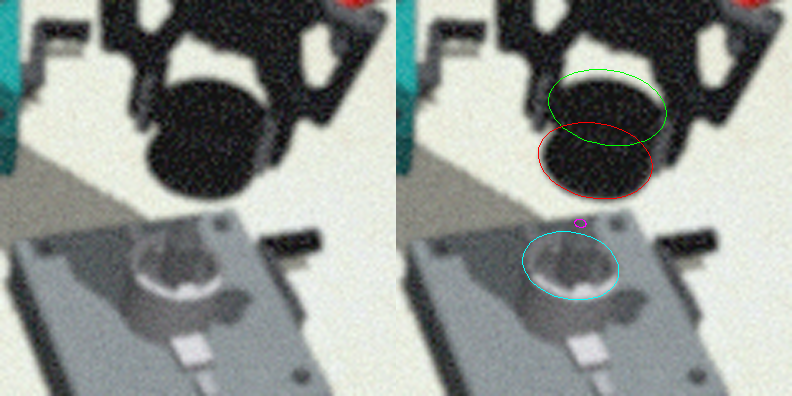

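View pics/p9_side.png

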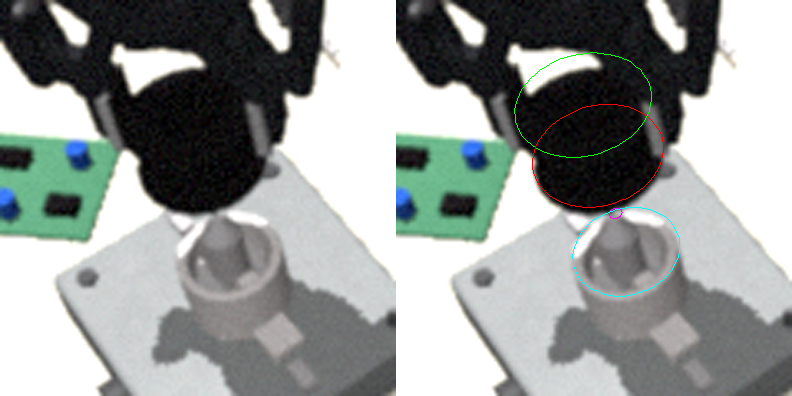

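```bash
cat > ov.py <<'E'
from cell import arm
import cv2,sys
from h import *
off=float(sys.argv[1]);tag=sys.argv[2];zc=float(sys.argv[3])
a=np.linspace(0,2*np.pi,60);ims=[]
for n in("scene","side"):
    p=arm.capture(n);st=arm.read_state()["position"];print(st.round(1))
    cx,cy=proj(p,[587,95.5,zc])[0].astype(int)
    x0,y0=cx-50,cy-37
    cr=cv2.resize(cv2.convertScaleAbs(p["color"][y0:y0+75,x0:x0+100],alpha=2.5),None,fx=4,fy=4,interpolation=cv2.INTER_CUBIC);c2=cr.copy()
    zb=st[2]-off
    for X,Y,r,z,c in((st[0],st[1],29,zb+36,(0,255,0)),(st[0],st[1],29,zb,(0,0,255)),(587,95.5,3,112,(255,0,255)),(587,95.5,26,80,(255,255,0))):
        u=proj(p,np.c_[X+r*np.cos(a),Y+r*np.sin(a),a*0+z]);cv2.polylines(c2,[((u-[x0,y0]+.5)*4).astype(int)],True,c,1)
    ims.append(np.hstack([cr,c2]))
cv2.imwrite(f"pics/ov_{tag}.png",np.vstack(ims))
E
python3 ov.py 7 a 140; python3 plan.py 587 95.5 120 20
```

```text
[587.2  94.1 165.3]
[587.2  94.5 165.3]
clk 10.60 pos [587.2  94.5 165.3] yaw 20.2 F [-0.5 -0.7  1. ] open 0.653 j7 0.28
row [0.0019 0.0005 0.0906] [-0.0007 -0.0008  0.0023]
```

View pics/ov_a.png

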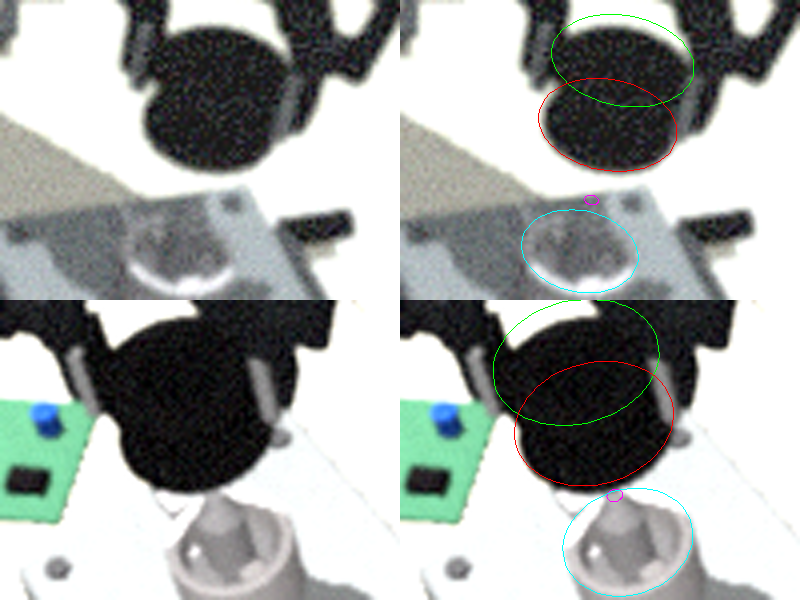

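Call:
send_rows(
  moves=[
    [[-1,0.002,0,0.03,0,0,0],[-1,0.002,0,0.06,0,0,0],[-1,0.002,0,0.08,0,0,0],[-1,0.002,0,0.1,0,0,0],[-1,0.002,0,0.12,0,0,0],[-1,0.002,0,0.12,0,0,0]],
  ],
)

```text
clock: 11.2
position: [585.5, 95.3, 103.7]
tool_rot: [0.572, 0.82, -0.001, -0.002]
contact_force: [-0.5, -0.3, -0.6]
opening: 0.652
```

```bash
python3 ov.py 10 b 105; python3 plan.py 587 95.5 92 20
```

```text
[586.2  95.4 104.6]
[586.8  95.5 105.3]
clk 11.30 pos [586.8  95.5 105.3] yaw 20.2 F [ 0.6 -0.6 -0.6] open 0.653 j7 0.30
row [-0.0001  0.0005  0.0265] [-0.0008 -0.0007  0.0023]
```

View pics/ov_b.png

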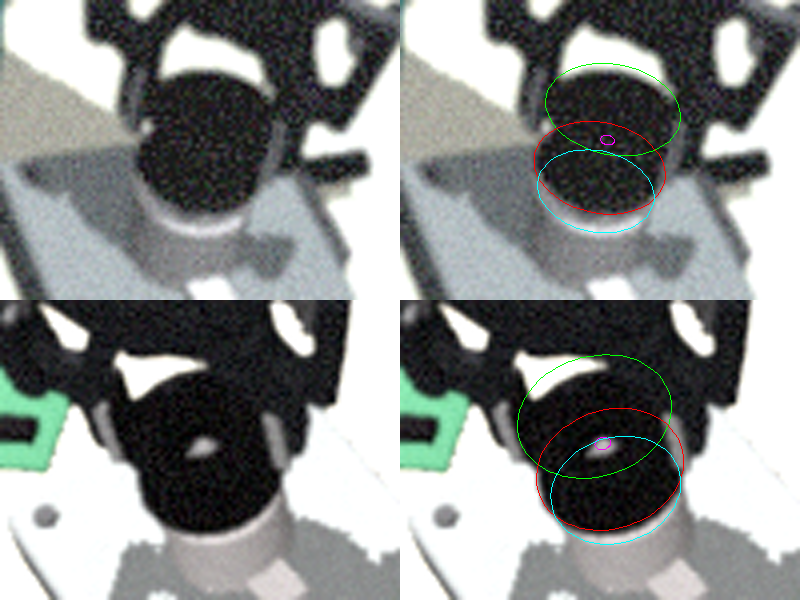

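The shaft tip shows through the bore (side 200,445), with no force, so the bobbin is on the shaft. I'm going lower gently.

Call:
send_rows(
  moves=[
    [[-1,0,0,0.008,0,0,0],[-1,0,0,0.016,0,0,0],[-1,0,0,0.022,0,0,0],[-1,0,0,0.026,0,0,0],[-1,0,0,0.026,0,0,0]],
  ],
)

```text
clock: 11.8
position: [586.7, 95.5, 92.1]
tool_rot: [0.572, 0.82, -0.0, -0.001]
contact_force: [-0.4, -0.6, -0.2]
opening: 0.652
```

```bash
python3 ov.py 11 c 100; python3 plan.py 587 95.5 90 20
```

```text
[586.8  95.5  92.2]
[586.8  95.4  92.3]
clk 11.90 pos [586.8  95.4  92.3] yaw 20.2 F [-0.2  0.9 -0.4] open 0.650 j7 0.30
row [0.     0.0004 0.0046] [-0.0007 -0.0007  0.0022]
```

View pics/ov_c.png

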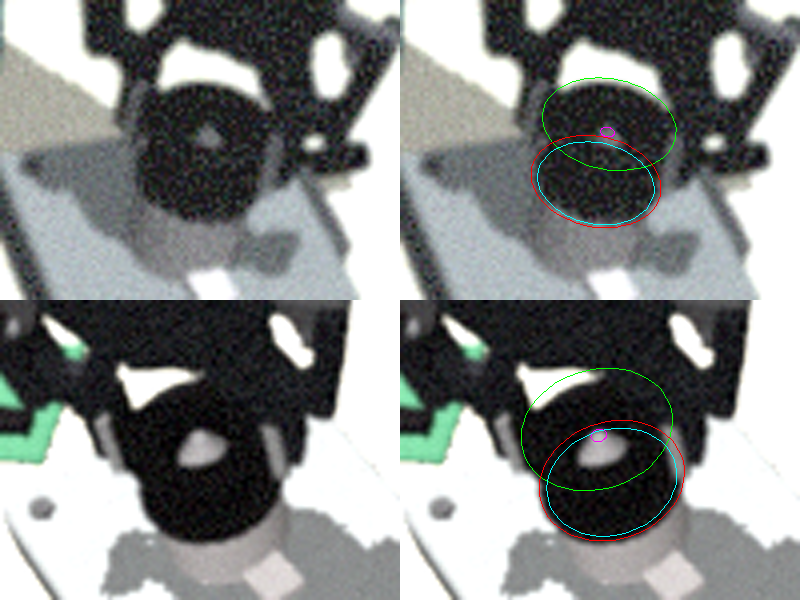

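Nearly down: the underside is about 1 mm or so above the collar and there is still no contact force. I'm going 1 mm at a time.

Call:
send_rows(
  moves=[
    [[-1,0,0,0.002,0,0,0],[-1,0,0,0.003,0,0,0],[-1,0,0,0.003,0,0,0]],
  ],
)

```text
clock: 12.2
position: [587.1, 95.6, 91.8]
tool_rot: [0.572, 0.82, 0.0, -0.001]
contact_force: [-1.4, 0.7, 5.1]
opening: 0.652
```

Call:
send_rows(
  moves=[
    [[-1,0,0,0.002,0,0,0],[-1,0,0,0.002,0,0,0],[-1,0,0,0.002,0,0,0]],
  ],
)

```text
clock: 12.5
position: [587.1, 95.6, 91.7]
tool_rot: [0.572, 0.82, 0.001, -0.001]
contact_force: [-2.3, 0.9, 5.5]
opening: 0.65
```

Contact: about 5 N upward at TCP z 91.7, so the bobbin rests on the collar. I'm releasing and lifting straight up.

Call:
send_rows(
  moves=[
    [[1,0,0,0,0,0,0],[1,0,0,0,0,0,0],[1,0,0,0,0,0,0],[1,0,0,0,0,0,0],[1,0,0,-0.05,0,0,0],[1,0,0,-0.13,0,0,0],[1,0,0,-0.22,0,0,0],[1,0,0,-0.22,0,0,0]],
  ],
)

```text
clock: 13.3
position: [591.8, 95.6, 209.1]
tool_rot: [0.572, 0.82, 0.006, 0.005]
contact_force: [0.5, 0.2, 0.7]
opening: 0.998
```

```bash
python3 plan.py 480 20 230 20; python3 - <<'E'
from cell import arm
import cv2
cv2.imwrite("pics/w12.png",arm.capture("wrist")["color"])
E
```

```text
clk 13.30 pos [591.8  95.6 209.1] yaw 20.2 F [0.5 0.2 0.7] open 0.998 j7 0.27
row [-0.0648 -0.2615 -0.0455] [0.0093 0.0008 0.0022]
```

View pics/w12.png

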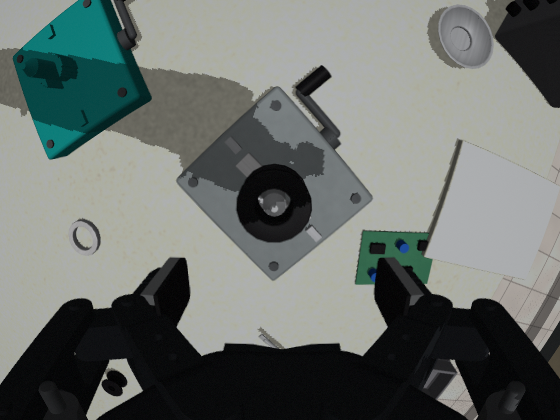

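The bobbin is on the shaft (wrist 274,203), with the tip showing in the bore. I'm moving the arm away for a clear last look.

Call:
send_rows(
  moves=[
    [[1,-0.06,-0.26,-0.05,0,0,0],[1,-0.06,-0.26,-0.05,0,0,0],[1,-0.06,-0.26,-0.05,0,0,0],[1,-0.06,-0.26,-0.05,0,0,0],[1,-0.06,-0.26,-0.05,0,0,0],[1,-0.06,-0.26,-0.05,0,0,0]],
  ],
)

```text
clock: 13.95
position: [478.2, 23.5, 228.8]
tool_rot: [0.572, 0.821, 0.003, 0.002]
contact_force: [-0.0, 0.3, -0.6]
opening: 1.003
```

```bash
python3 - <<'E'
from cell import arm
import cv2
from h import *
a=np.linspace(0,2*np.pi,60);ims=[]
for n in("scene","side"):
    p=arm.capture(n)
    cx,cy=proj(p,[587,95.5,80])[0].astype(int);x0,y0=cx-50,cy-37
    cr=cv2.resize(cv2.convertScaleAbs(p["color"][y0:y0+75,x0:x0+100],alpha=2.2),None,fx=4,fy=4,interpolation=cv2.INTER_CUBIC);c2=cr.copy()
    for r,z,c in((29,116,(0,255,0)),(29,80,(0,0,255)),(3,112,(255,0,255))):
        u=proj(p,np.c_[587+r*np.cos(a),95.5+r*np.sin(a),a*0+z]);cv2.polylines(c2,[((u-[x0,y0]+.5)*4).astype(int)],True,c,1)
    ims.append(np.hstack([cr,c2]))
cv2.imwrite("pics/fin.png",np.vstack(ims));s=arm.read_state();print(s["clock"],s["position"],s["contact_force"])
E
```

```text
14.05 [478.44712153  23.40848413 228.83418036] [ 0.58180339  0.220551   -0.40238176]
```

View pics/fin.png

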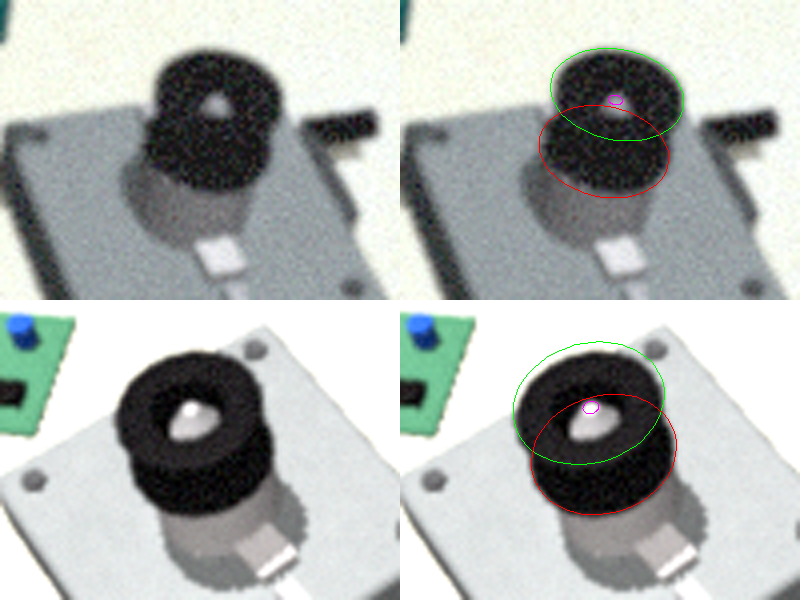

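The bobbin stands upright on the collar, its outline matching the 80 mm and 116 mm overlays. The collar's ear is in line with the block and flush on the deck. I'm handing in.

```bash
python3 -c "
from cell import arm
print(arm.sign_off())"
```

```text
the job is handed in; nothing more can be done
None
```

I turned the collar about 78° counterclockwise, released it, and it dropped into the keyway. I then put the larger black bobbin over the shaft so it rests on the collar. The job is handed in; the last reading before that was 14.05 s. No verdict is reported.

**Collar:** after release, its rim matched the seated height (80 mm) and not the starting height (94 mm) in all three cameras. Its ears were in line with the index blocks.

**Bobbin:** I felt about 5 N when it touched the collar, then opened the gripper. In the last pictures, with the arm clear, it stands upright at 80 to 116 mm with the shaft tip in its bore. The collar below is still aligned.

**Disagreements:**
- The first network-based estimate put the shaft tip at 100 mm instead of 112 mm, so I took the axis from the deck screws and blocks instead.
- While the bobbin was held, its underside sat about 11 mm below the tool point rather than the planned 7 mm, so I lowered it by feel.
- The final outlines match to within 1–2 pixels, apart from the bobbin's top edge in the side view, which drew slightly larger than it looks, as it did when the bobbin stood on the bench.

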